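# Lock the key case onto the cat-proof key peg

### The job

Hang the key case by its steel eye on the key stand's peg so that the cat cannot knock it off: push the eye along the peg, lifting the hanging flap with it, until it meets the collar and the flap has dropped shut behind the eye. Then, still holding the case, draw it back against the shut flap with a steady tug of about 6 N for half a second to prove the lock, and let go, leaving it hanging at rest. Handle the stand gently, never pressing or pulling the case on it with more than about 15 N, and leave the bowl, penlight and sunglasses where they are.

Things in the scene. Friction and masses are not known exactly. Their poses are not given: they have to be found in the camera images.
- case_eye (a point): Middle of the opening of the loose key case's steel eye, 77 mm above its underside: an upright frame 44 mm wide, 42 high, 8 thick, of 7 mm bars; opening 30 wide, 28 high. x: through the eye (either way round), y: across the 44 mm width, z: up. Grip the frame's two side faces from above; the peg then passes between the fingers.
- case: The key case, standing upright: black plastic block 30 x 46 x 42 mm high, a steel neck 8 x 20 mm and 14 mm high on it, then the eye frame; 98 mm high in all, 0.11 to 0.22 kg. Origin: centre of its underside; axes as the eye's.
- stand: Key stand of dark wood, fixed: base board 150 x 100 mm, 18 thick, x from -45 to +105; post 36 mm square, its face at x = +64, top 173 up. Level round steel peg, 10 mm thick, 160 up, points to -x. Origin on the table below the flap's hinge; x: from peg tip to post. Peg, flap and collar are set as one up to 10 mm off along x: find them by touch. As one they spring along x, about 4 N per mm, 6 mm each way.
- hinge_mark (a point): Nominal point (true one up to 10 mm off along x) of the flap's hinge pin on the peg's axis; axes as the stand's. The flap: dark steel plate 5 mm thick (2.5 each side of the pin), 16 wide, hanging to 31 mm below the axis. It swings only inward and up; outward it stops dead when plumb.
- tip_mark (a point): Nominal round free end of the peg (true one up to 10 mm off along x, as the hinge), 17 mm outward of the hinge.
- collar_mark (a point): Nominal face of the 24 mm collar round the peg that stops the eye (up to 10 mm off along x, as the hinge), 42 mm inward of the hinge. With its top bar resting on the peg, the eye lets the flap drop when its centre is about 29 mm inward of the hinge; touching the collar it is at 38 mm. An eye carried clear above the peg may not free the flap.
- flap (a joint): Angle of the flap: 0 hanging plumb (shut), up to 1.25 rad swung inward and up. It falls shut by its own weight (30 g).
- bowl: Bystander: blue round bowl, 116 mm wide, 42 mm high; origin at the centre of its underside.
- penlight: Bystander: silver penlight lying along its x axis, 121 mm long, 19 mm thick; origin at its middle, on the table.
- sunglasses: Bystander: folding sunglasses standing open, 124 mm wide, temples 114 mm long towards -x, 40 mm high; origin at the middle of the lenses, on the table.
Things that resemble listed ones, but are neither listed nor needed, are in the scene too. Several things look just like the case: the one meant starts nearest to the robot's base.

How it is judged (in metres and radians):
On the way, in this order (a step that is already met when the one before it is completed fails the run):
1. the peg is through the eye and the eye has lifted the flap (beyond 0.35 rad) (value of joint flap above 0.35 rad and horizontal distance between case_eye and peg_c2 below 0.055 m and contact force between case and flap_c0 above 0.01 N and y of case_eye in the frame of hinge_mark between -0.011 and 0.011 m), for 0.02 s.
2. the flap has dropped shut behind the eye (below 0.15 rad, eye between flap and collar) (value of joint flap below 0.15 rad and horizontal distance between case_eye and peg_c2 below 0.043 m and angle between the x axis of case_eye and the x axis of hinge_mark, either way round below 0.35 rad and y of case_eye in the frame of hinge_mark between -0.011 and 0.011 m), for 0.1 s.
3. the case is drawn back against the shut flap with 4 N or more for 0.3 s (all of step 2 and contact force between case and flap_c0 above 4 N), for 0.3 s.
At the end, for the whole second after the job is handed in: Case at rest on the peg between flap and collar: eye centre within 43 mm of the collar's middle, within 11 mm of the peg sideways, 4 to 15 mm below its axis, eye axis within 0.35 rad of the peg, upright within 0.3 rad, under 0.03 m/s; flap below 0.15 rad (all of step 2 and z of case_eye in the frame of hinge_mark between -0.015 and -0.004 m and angle between case_eye's own z axis and vertical below 0.3 rad and linear speed of case below 0.03 m/s); the robot touches nothing.
It fails at once if the case is pressed or pulled on the stand with more than 20 N (contact force between case and stand above 20 N).
It fails at once if a bystander is moved more than 20 mm (distance of any of bowl, penlight, sunglasses from where it was at the start of the episode above 0.02 m).
It also fails if it takes over 58 s, if anything falls off the work surface, if the arm or the gripper's body presses on something with over 40 N, if the wrist force passes 120 N, or if a joint passes its speed limit or range.

### The arm

A 6-joint arm with a two-finger parallel gripper is mounted at the origin on the work surface. World frame = base frame: x ahead of the robot, y to its left, z up, the work surface at z = 0. Lengths are in mm, angles in rad, forces in N, time in s.
With the tool pointing down it reaches from about 275 to 850 mm from the base axis. Payload 19 kg.
Tool frame: the origin (TCP) lies at the very end of the fingers, on their centre line; the grasp point (between the pads) lies 19 mm behind it; z points along the fingers, y is the line along which they close (so a half turn about z gives the same grasp; the last joint's range is limited). The gripper opens to 85 mm and grips with 20 to 120 N. Pads are 22 mm wide; open, the fingers measure 114 mm over their backs; the gripper's body (76 mm by 85 mm) begins 54 mm behind the grasp point. The pads swing forward as they close: fully open they stand 13 mm farther back than shut.
Start: joints at [-1.477, 0.15, 1.437, -0, 1.554, -0.134], TCP at [129.831, -560.117, 204.767] pointing down, gripper open.
Joint ranges: [-2.8, 2.8], [-0.68, 2.1], [0.12, 2.68], [-1.39, 4.53], [0.16, 2.79], [-2.81, 2.81]. Speed limits (rad/s): [1.89, 1.89, 2.22, 3.01, 3.01, 3.01].

### API

Orientations are given as [roll, pitch, yaw] about the fixed x, y, z axes, in that order (R = Rz(yaw) Ry(pitch) Rx(roll)).
In Python, from workcell import telemetry, cams, job gives the robot as it stands.
- The arm moves only by the tool arm_command, never from a script. Its arguments are lists of equal length, an entry for each row: "offset": the shift along the tool's x, y, z in units of 0.12 m (1.0 is 0.12 m), a list of three; "spin": the turn about the tool's z in units of 90 degrees (1.0 is 90 degrees); "jaw": the opening, from 0 (shut) to 1 (fully open). A call has 1 to 12 rows; each row shifts and turns the commanded pose from where the row before left it, along the tool's axes as they then stand; what a row does not reach is not made up. A row lasts 1/12 s, in which the tool goes at most 41.7 mm and 7.16 degrees, less where a joint would pass 70% of its speed; a pose out of reach is approached as far as the arm can. A call with a number of a shift or a turn outside -1 to 1 is refused whole. A call with a gripper value outside its range is refused whole. The fingers move at their own pace and stop on an object; the grip force is fixed at half the most. Time passes only in rows, so rows that do not move let the fingers close. It gives the time, the measured TCP pose, the force, the opening and the grip force at its end, in the units of the state.
- telemetry.get_obs(): the state, without advancing time (a new reading comes with each control period).
- cams.get_image(name): name is "scene" or "top" or "wrist"; returns the picture (384x512x3 uint8, blue, green, red); there is no depth.
- cams.get_calibration(name): a dict with "mtx" (3x3 intrinsics, pixels), "xyz" and "orientation" of the camera in the world. Camera axes: x right, y down, z forward; pixel columns grow to the right and rows downward; lengths in mm; the calibration is good to about 2 mm. A picture is of the moment at which its call begins: read the wrist's pose just before it. get_calibration takes no time and is no camera call; for the wrist camera it gives the pose at the moment of the call.
- job.sign_off(): hands the job in; it is judged then, once.
The state is a dict: "clock": time; "joints": joint angles; "joint_vel": joint speeds; "tau": joint torques, N m; "position": TCP position; "orientation": TCP orientation; "force": force on the tool from outside, world axes, zero at the start; "ft_torque": the same for the moment, N m; "grip_width": opening from 0.0 (shut) to 1.0 (fully open); "finger_force": force on a finger pad.
Only numpy, scipy, OpenCV 4.12 (cv2) and the standard library are available. Lean on these libraries where they do the work, as an engineer would, in place of code of your own. Each camera call takes 0.05 s, during which the arm holds its last target. There are 200 camera calls.

## Working session

There is one attempt and no reset: what is moved stays moved. The work goes in short steps, Python scripts to look and compute and a tool call to move; the robot and the scene stay as the last step left them, time stands still between calls to the robot, and variables do not carry over. Pictures are saved under pics/ and viewed, at most 10 in all, crops included, and the job is handed in when it is done.

Besides the shell and the picture viewer there is one more tool, called after "Request:" as name(argument=value, ...) on one line, values as JSON. arm_command: Moves the arm, as the interface text tells. Shifts and turns lie within -1 to 1; 1 stands for 0.12 m of shift or 90 degrees of turn. Its arguments: {"type":"object","properties":{"offset":{"type":"array"},"spin":{"type":"array"},"jaw":{"type":"array"}},"required":["offset","spin","jaw"]}

```bash
mkdir -p pics; ls; python3 - <<'E'
from workcell import telemetry, cams, job
import cv2, json
print(telemetry.get_obs())
for n in ("scene","top"):
    im=cams.get_image(n); cv2.imwrite(f"pics/{n}0.png",im); print(n,cams.get_calibration(n))
E
```

```text
pics
{'clock': 0.0, 'joints': array([-1.47701465e+00,  1.50995764e-01,  1.43800212e+00,  4.54788887e-05,
        1.55374402e+00, -1.33979982e-01]), 'joint_vel': array([-0.00032381,  0.0008751 ,  0.00162286, -0.0013145 ,  0.00114265,
       -0.00038717]), 'tau': array([-1.88174905e-03, -7.13050747e+01, -5.70865166e+01, -3.05908088e-04,
        8.87014117e-03, -6.31678313e-05]), 'position': array([ 129.8178763 , -559.90135543,  204.18428569]), 'orientation': array([-3.14045978e+00, -1.98579770e-04,  2.27760740e-01]), 'force': array([-0.18705998, -0.7996482 , -0.22413669]), 'ft_torque': array([ 0.00295469, -0.01542985,  0.00730871]), 'finger_force': 0.0, 'grip_width': 1.0032777871194163}
scene {'mtx': array([[347.09908911,   0.        , 255.09038752],
       [  0.        , 347.09908911, 186.67741306],
       [  0.        ,   0.        ,   1.        ]]), 'xyz': array([1044.38955443,  217.03550591,  857.12401552]), 'orientation': array([-2.47333404e+00,  9.09922012e-04,  1.96264544e+00])}
top {'mtx': array([[419.48275967,   0.        , 258.71834279],
       [  0.        , 419.48275967, 185.09251731],
       [  0.        ,   0.        ,   1.        ]]), 'xyz': array([ 393.056666  ,    2.49990291, 1467.7974113 ]), 'orientation': array([-3.03923034, -0.00376385, -1.54500776])}
```

View pics/scene0.png

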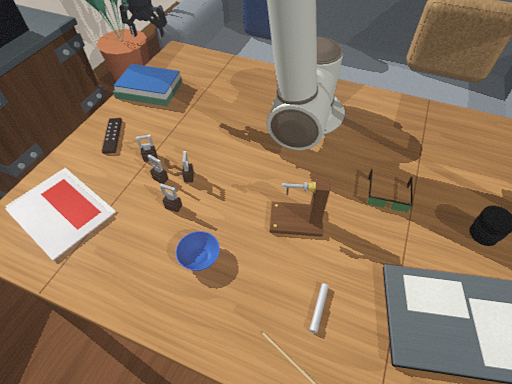

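View pics/top0.png

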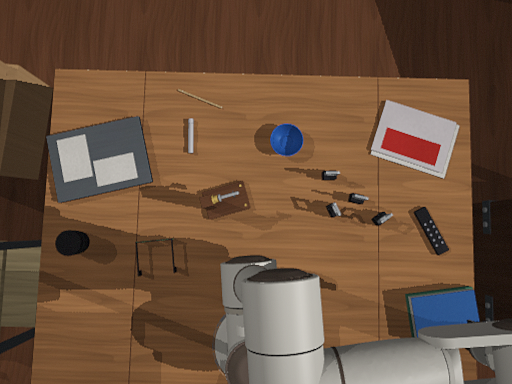

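The scene image shows four look-alike cases (scene px about (147,148), (158,168), (188,167), (172,197)) and the stand at (300,205). In the top image the cases are at (330,175), (357,198), (334,210) and (382,218), with the stand at (225,198) and the peg pointing right.

```bash
cat > h.py <<'E'
from workcell import telemetry, cams, job
import numpy as np, cv2
from scipy.spatial.transform import Rotation as Ro
def ray(c,u,v):
    d=np.linalg.solve(c['mtx'],[u,v,1.]); return np.array(c['xyz']),Ro.from_euler('xyz',c['orientation']).as_matrix()@d
def onz(c,u,v,z):
    o,d=ray(c,u,v); return o+d*(z-o[2])/d[2]
def proj(c,p):
    q=c['mtx']@(Ro.from_euler('xyz',c['orientation']).as_matrix().T@(np.asarray(p,float)-c['xyz'])); return q[:2]/q[2]
def two(c1,p1,c2,p2):
    (a,d),(b,e)=ray(c1,*p1),ray(c2,*p2); d=d/np.linalg.norm(d); e=e/np.linalg.norm(e)
    s=np.linalg.lstsq(np.c_[d,-e],b-a,rcond=None)[0]; x,y=a+s[0]*d,b+s[1]*e
    return (x+y)/2,np.linalg.norm(x-y)
E
python3 - <<'E'
from h import *
c=cams.get_calibration("top")
for p in [(330,175),(357,198),(334,210),(382,218),(225,198),(287,140)]:
    q=onz(c,*p,60); print(p,q.round(), np.hypot(*q[:2]))
t=cv2.imread("pics/top0.png"); s=cv2.imread("pics/scene0.png")
a=cv2.resize(t[160:235,315:400],None,fx=4.7,fy=4.7,interpolation=2)
b=cv2.resize(t[175:225,195:255],None,fx=6.6,fy=6.6,interpolation=2)
d=cv2.resize(s[165:245,260:335],None,fx=3,fy=3,interpolation=2)
e=cv2.resize(s[125:215,130:200],None,fx=2.6,fy=2.6,interpolation=2)
o=np.zeros((600,800,3),np.uint8)
for im,x,y in((a,0,0),(b,403,0),(d,0,355),(e,403,355)): o[y:y+im.shape[0],x:x+im.shape[1]]=im[:600-y,:800-x]
cv2.imwrite("pics/crops.png",o)
E
```

```text
(330, 175) [ 578. -239.   60.] 625.9574790780033
(357, 198) [ 503. -331.   60.] 601.8803561846579
(334, 210) [ 460. -254.   60.] 525.6830147009373
(382, 218) [ 438. -415.   60.] 603.1010086916145
(225, 198) [491. 113.  60.] 504.0407913221042
(287, 140) [695. -92.  60.] 700.9134906342188
```

View pics/crops.png

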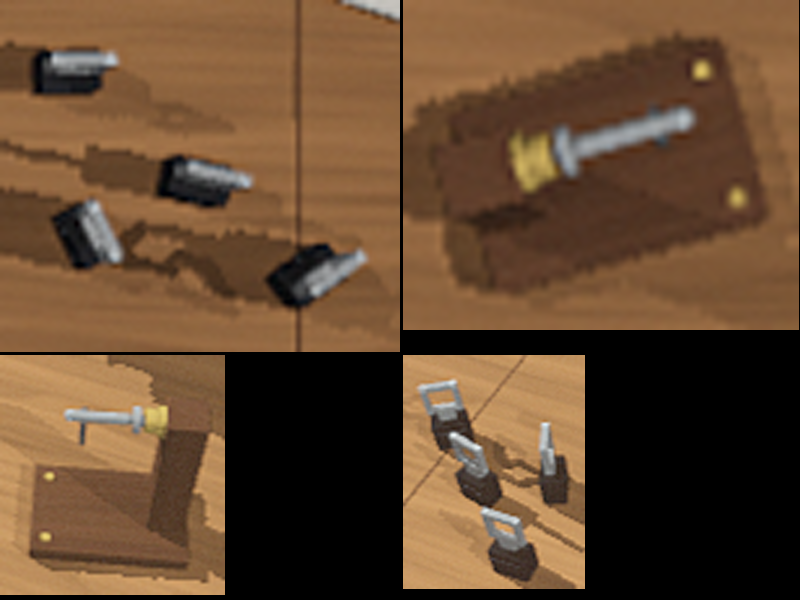

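The top crop shows the nearest case as the lower-left one (px about (334,210)), its eye's top bar running from (334.8,203) to (340.5,215.3). The stand's peg tip is at (238.5,193) and its collar at (220,198). In the scene crop the flap hangs from the peg near (287,195).

```bash
python3 - <<'E'
from h import *
c=cams.get_calibration("top"); s=cams.get_calibration("scene")
T=lambda x,y:((x-403)/6.6+195-.5,y/6.6+175-.5)
S=lambda x,y:(x/3+260-.5,(y-355)/3+165-.5)
A=lambda x,y:(x/4.7+315-.5,y/4.7+160-.5)
tip,col=onz(c,*T(692,119),160),onz(c,*T(560,153),160)
print("tip",tip,"col",col,np.arctan2(*(col-tip)[1::-1]))
print("tri tip",two(c,T(692,119),s,S(67,414)))
q1,q2=onz(c,*T(702,70),18),onz(c,*T(737,198),18); print("screws",q1,q2,"stand x dir",np.arctan2(*(q1-q2)[1::-1])+np.pi/2, np.arctan2(*(q1-q2)[1::-1])-np.pi/2)
print("screws scene",onz(s,*S(49,477),18),onz(s,*S(46,537),18))
e1,e2=onz(c,*A(93,203),98),onz(c,*A(119,261),98); print("eye",e1,e2,(e1+e2)/2,np.linalg.norm(e1-e2),np.degrees(np.arctan2(*(e2-e1)[1::-1])))
b1=A(60,215),A(88,205)
E
```

```text
tip [502.42758047  64.32108574 160.        ] col [484.65966524 126.25818988 160.        ] 1.8501644208359902
tri tip (array([502.12421521,  65.49705217, 159.45948246]), np.float64(2.40360161101085))
screws [540.30704906  66.56907122  18.        ] [473.41003195  46.19448908  18.        ] stand x dir 1.8664371751463866 -1.2751554784434065
screws scene [473.43754585  46.61655945  18.        ] [539.49507161  68.07438646  18.        ]
eye [ 482.47418044 -247.60454154   98.        ] [ 442.65602684 -265.94801167   98.        ] [ 462.56510364 -256.77627661   98.        ] 43.84025835580408 -155.26537011894652
```

Request:
arm_command(offset=[[0.218,-0.1224,0],[0.218,-0.1224,0],[0.218,-0.1224,0],[0.218,-0.1224,0],[0.218,-0.1224,0],[0.218,-0.1224,0],[0.218,-0.1224,0],[0.218,-0.1224,0],[0.218,-0.1224,0],[0.218,-0.1224,0],[0.218,-0.1224,0],[0.218,-0.1224,0]], spin=[0,0,0,0,0,0,0,0,0,0,0,0], jaw=[1,1,1,1,1,1,1,1,1,1,1,1])

```text
clock: 1.1
position: [396.7, -316.2, 204.6]
orientation: [-3.141, 0.0, 0.228]
force: [0.7, -0.6, -0.2]
grip_width: 1.002
finger_force: 0.0
```

Request:
arm_command(offset=[[0.218,-0.1224,0],[0.218,-0.1224,0],[0.218,-0.1224,0],[0,0,0],[0,0,0],[0,0,0],[0,0,0],[0,0,0],[0,0,0],[0,0,0],[0,0,0],[0,0,0]], spin=[0,0,0,-0.07,-0.07,-0.07,-0.07,-0.07,-0.07,-0.07,-0.07,-0.07], jaw=[1,1,1,1,1,1,1,1,1,1,1,1])

```text
clock: 2.1
position: [462.2, -256.8, 204.5]
orientation: [-3.141, -0.0, 1.223]
force: [-0.3, -0.1, 0.3]
grip_width: 1.0
finger_force: 0.0
```

Request:
arm_command(offset=[[0,0,0],[0,0,0],[0,0,0],[0,0,0],[0,0,0],[0,0,0],[0,0,0],[0,0,0],[0,0,0]], spin=[-0.07,-0.07,-0.07,-0.07,-0.07,-0.07,-0.07,-0.01,0], jaw=[1,1,1,1,1,1,1,1,1])

```text
clock: 2.85
position: [462.2, -256.8, 204.6]
orientation: [-3.141, -0.0, 2.001]
force: [0.0, -0.3, -0.7]
grip_width: 1.001
finger_force: 0.0
```

```bash
python3 - <<'E'
from h import *
o=telemetry.get_obs(); print(o['clock'],o['position'],o['orientation'],o['joints'],o['force'])
c=cams.get_calibration("wrist"); im=cams.get_image("wrist"); cv2.imwrite("pics/w1.png",im); print(c)
for p in [(462.5,-256.8,98),(482.5,-247.6,98),(442.7,-266,98)]: print(proj(c,p))
np.save("w1c.npy",c,allow_pickle=True)
E
```

```text
2.85 [ 462.24118926 -256.80797813  204.59560674] [-3.14140214e+00 -4.46777934e-04  2.00089854e+00] [-6.52891194e-01  5.43057827e-02  1.54337202e+00  4.11196125e-05
  1.54439881e+00 -1.08299455e+00] [ 0.01211532 -0.27521699 -0.69640307]
{'mtx': array([[289.81028499,   0.        , 252.77191367],
       [  0.        , 289.81028499, 189.66282392],
       [  0.        ,   0.        ,   1.        ]]), 'xyz': array([ 434.26478746, -193.56947959,  373.51136963]), 'orientation': array([ 2.85983693e+00, -2.93783693e-04,  4.30264658e-01])}
[251.96201436 179.36318718]
[274.43475457 179.3425143 ]
[229.67658428 179.46648112]
```

View pics/w1.png

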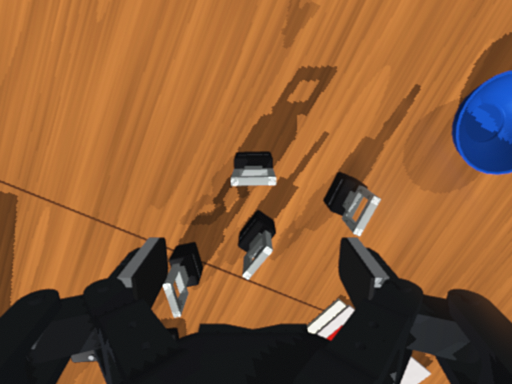

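The wrist view shows the target's top bar at about px (253.5,182), from column 231 to 276, level in the image and 1–3 px from the prediction. I'll refine it numerically.

```bash
python3 - <<'E'
from h import *
c=np.load("w1c.npy",allow_pickle=True).item(); im=cv2.imread("pics/w1.png").astype(int)
print(im[148:192:2,240].tolist())
g=im[140:200,220:290]; m=((g.min(2)>175)).astype(np.uint8)
r=cv2.minAreaRect(np.argwhere(m)[:,::-1].astype(np.float32)+[220,140] if 0 else (np.argwhere(m)[:,::-1]+[220,140]).astype(np.float32)); print(r,m.sum())
p=onz(c,*r[0],98); print(p)
for dz in (42,): 
  k=((g.max(2)<45)).astype(np.uint8); ys,xs=np.nonzero(k); print(xs.min()+220,xs.max()+220,ys.min()+140,ys.max()+140)
E
```

```text
[[32, 64, 105], [33, 66, 106], [19, 28, 42], [25, 23, 22], [20, 18, 19], [22, 20, 21], [29, 27, 27], [29, 27, 27], [28, 27, 27], [26, 25, 25], [53, 53, 52], [105, 105, 102], [106, 106, 102], [107, 108, 104], [102, 103, 100], [181, 182, 175], [189, 192, 184], [193, 194, 189], [190, 193, 188], [60, 79, 103], [25, 51, 85], [26, 53, 86]]
((252.94610595703125, 177.3988037109375), (14.328624725341797, 44.11370849609375), 88.53119659423828) 402
[ 462.55039119 -254.59940115   98.        ]
235 272 152 167
```

Request:
arm_command(offset=[[-0.011,0.01,0.11],[0,0,0.11],[0,0,0.11],[0,0,0.11],[0,0,0.11],[0,0,0.11],[0,0,0.11],[0,0,0.11],[0,0,0.11],[0,0,0.11],[0,0,0.11],[0,0,0.012]], spin=[0,0,0,0,0,0,0,0,0,0,0,0], jaw=[1,1,1,1,1,1,1,1,1,1,1,1])

```text
clock: 3.9
position: [463.1, -256.9, 55.9]
orientation: [-3.14, -0.003, 2.0]
force: [0.1, 0.4, -1.2]
grip_width: 1.002
finger_force: 0.0
```

Request:
arm_command(offset=[[0,0,0],[0,0,0],[0,0,0],[0,0,0],[0,0,0],[0,0,0],[0,0,0],[0,0,0],[0,0,0],[0,0,0]], spin=[0,0,0,0,0,0,0,0,0,0], jaw=[0.6,0.5,0.3,0,0,0,0,0,0,0])

```text
clock: 4.73
position: [464.5, -258.1, 59.5]
orientation: [3.141, 0.002, 2.002]
force: [-1.2, -0.1, 8.6]
grip_width: 0.487
finger_force: 59.8
```

```bash
python3 - <<'E'
from h import *
o=telemetry.get_obs(); print(o['position'],o['orientation'],o['force'],o['grip_width'])
E
```

```text
[ 464.48258296 -258.09208837   59.50654203] [3.14076020e+00 1.90640206e-03 2.00232025e+00] [-1.22973812 -0.13384286  8.62457576] 0.48681698249643457
```

Request:
arm_command(offset=[[0,0,-0.03],[0,0,-0.06],[0,0,-0.12],[0,0,-0.15],[0,0,-0.15],[0,0,-0.15],[0,0,-0.15],[0,0,-0.15],[0,0,-0.1],[0,0,-0.04],[0,0,0]], spin=[0,0,0,0,0,0,0,0,0,0,0], jaw=[0,0,0,0,0,0,0,0,0,0,0])

```text
clock: 5.65
position: [464.3, -257.8, 191.2]
orientation: [3.141, 0.001, 2.003]
force: [-0.0, -0.0, -2.2]
grip_width: 0.478
finger_force: 60.9
```

Request:
arm_command(offset=[[0.0826,0.0567,0],[0.1653,0.1135,0],[0.1653,0.1135,0],[0.1653,0.1135,0],[0.1653,0.1135,0],[0.1653,0.1135,0],[0.1653,0.1135,0],[0.1653,0.1135,0],[0.1653,0.1135,0],[0.1653,0.1135,0],[0.1653,0.1135,0],[0.1653,0.1135,0]], spin=[0,0,0,0,0,0,0,0,0,0,0,0], jaw=[0,0,0,0,0,0,0,0,0,0,0,0])

```text
clock: 6.65
position: [510.1, 17.0, 189.0]
orientation: [-3.14, -0.001, 2.003]
force: [1.0, -0.2, -1.8]
grip_width: 0.486
finger_force: 60.9
```

Request:
arm_command(offset=[[0.0826,0.0567,0],[0,0,0],[0,0,0],[0,0,0],[0,0,0]], spin=[0,0.045,0.046,0,0], jaw=[0,0,0,0,0])

```text
clock: 7.07
position: [512.4, 27.1, 189.5]
orientation: [-3.141, -0.0, 1.862]
force: [-0.6, -0.2, -2.0]
grip_width: 0.486
finger_force: 60.9
```

```bash
python3 - <<'E'
from h import *
o=telemetry.get_obs(); print(o['clock'],o['position'],o['orientation'],o['force'],o['grip_width'])
C={}
for n in("wrist","top","scene"):
    C[n]=cams.get_calibration(n); cv2.imwrite(f"pics/{n}2.png",cams.get_image(n))
np.save("c2.npy",C,allow_pickle=True)
w=cv2.imread("pics/wrist2.png"); s=cv2.imread("pics/scene2.png"); t=cv2.imread("pics/top2.png")
out=np.zeros((600,800,3),np.uint8); out[:384,:512]=w
out[384:600,:288]=cv2.resize(s[165:237,260:356],None,fx=3,fy=3,interpolation=2)
out[384:600,300:588]=cv2.resize(t[168:222,190:262],None,fx=4,fy=4,interpolation=2)
cv2.imwrite("pics/m2.png",out)
u=np.array([-.283,.959,0]); tip=np.array([502.3,64.8,160])
for k in(0,59): print(proj(C["wrist"],tip+k*u))
E
```

```text
7.0667 [512.37612641  27.10790299 189.50885549] [-3.14059005e+00 -4.83148868e-04  1.86202804e+00] [-0.57050669 -0.20308758 -2.00615694] 0.48638336432671164
[252.77902939 151.71479881]
[253.19842347  58.39286774]
```

View pics/m2.png

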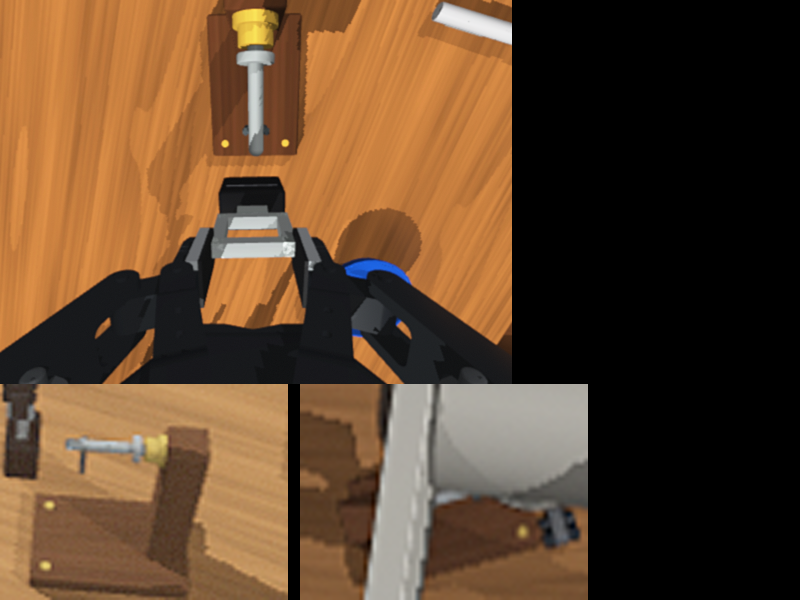

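The wrist image shows the peg tip at about px (256.5,152), the collar face at (255.5,57), and the held eye's top bar centred near column 254.5 at row 247. The case is gripped and roughly parallel to the peg.

```bash
python3 - <<'E'
from h import *
C=np.load("c2.npy",allow_pickle=True).item(); c=C["wrist"]; w=cv2.imread("pics/wrist2.png").astype(int); hsv=cv2.cvtColor(w.astype(np.uint8),cv2.COLOR_BGR2HSV)
def mid(r,a,b,f):
    x=np.nonzero(f[r,a:b])[0]+a; return (x.min()-.0,x.max()) if len(x) else None
gray=(hsv[...,1]<60)&(hsv[...,2]>90)
for r in (75,85,95,105,115,145,150,152,154): print(r,mid(r,235,280,gray))
bar=(hsv[...,1]<50)&(hsv[...,2]>70)
for r in range(206,262,4): print(r,mid(r,205,305,bar))
yaw=1.862; tx=np.array([np.cos(yaw),np.sin(yaw)]); ty=np.array([np.sin(yaw),-np.cos(yaw)]); tcp=np.array([512.4,27.1])
for n,p,z in(("tip",(256.5,154),160),("peg80",(256,80),160),("collar",(255.5,64),160),("bartop",(254.5,250),228)):
    q=onz(c,*p,z)[:2]; print(n,q,"tool",(q-tcp)@tx,(q-tcp)@ty)
E
```

```text
75 (np.float64(248.0), np.int64(262))
85 (np.float64(248.0), np.int64(262))
95 (np.float64(248.0), np.int64(262))
105 (np.float64(248.0), np.int64(262))
115 (np.float64(248.0), np.int64(262))
145 (np.float64(249.0), np.int64(262))
150 (np.float64(251.0), np.int64(262))
152 (np.float64(252.0), np.int64(261))
154 None
206 (np.float64(238.0), np.int64(266))
210 (np.float64(237.0), np.int64(267))
214 (np.float64(219.0), np.int64(286))
218 (np.float64(217.0), np.int64(287))
222 (np.float64(216.0), np.int64(289))
226 (np.float64(215.0), np.int64(290))
230 (np.float64(205.0), np.int64(304))
234 (np.float64(205.0), np.int64(304))
238 (np.float64(205.0), np.int64(304))
242 (np.float64(211.0), np.int64(304))
246 (np.float64(211.0), np.int64(304))
250 (np.float64(211.0), np.int64(295))
254 (np.float64(212.0), np.int64(294))
258 (np.float64(213.0), np.int64(214))
tip [505.20652452  64.02488808] tool 37.43559881144445 3.710712987073065
peg80 [491.00325602 109.66117347] tool 85.22838592855194 3.207841807017765
collar [487.93973888 118.66929989] tool 94.73681352693349 2.8595838535740548
bartop [514.29355005  27.91637296] tool 0.2383543297602977 2.0482147879279693
```

Request:
arm_command(offset=[[0,0.013,0.05],[0,0,0.1],[0,0,0.1],[0,0,0.1],[0,0,0.07],[0,0,0.03],[0,0,0],[0,0,0]], spin=[0,0,0,0,0,0,0,0], jaw=[0,0,0,0,0,0,0,0])

```text
clock: 7.88
position: [514.3, 27.5, 136.2]
orientation: [3.142, -0.0, 1.86]
force: [-0.2, 1.1, -1.1]
grip_width: 0.49
finger_force: 61.0
```

```bash
python3 - <<'E'
from h import *
o=telemetry.get_obs(); print(o['clock'],o['position'],o['orientation'],o['force'],o['grip_width'])
C={n:cams.get_calibration(n) for n in("wrist","scene")}
w=cams.get_image("wrist"); s=cams.get_image("scene"); cv2.imwrite("pics/w3.png",w);cv2.imwrite("pics/s3.png",s)
out=np.zeros((600,800,3),np.uint8); out[:300,:400]=w[0:300,60:460]
out[300:600,:400]=cv2.resize(s[165:240,250:350],None,fx=4,fy=4,interpolation=2)
cv2.imwrite("pics/m3.png",out[:,:400])
E
```

```text
7.8833 [514.30729763  27.48144908 136.24581953] [ 3.14154813e+00 -1.73931209e-04  1.85988900e+00] [-0.22677827  1.1022148  -1.06111398] 0.48970871348730893
```

View pics/m3.png

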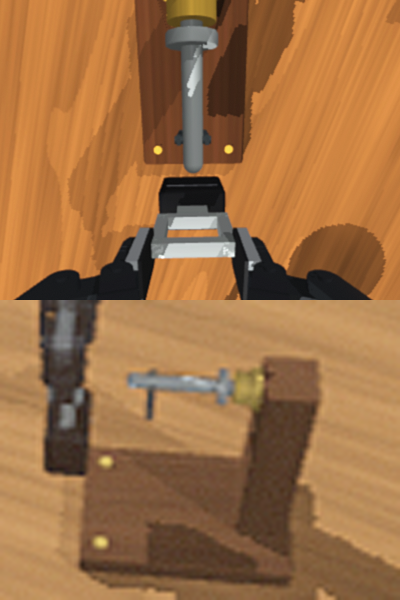

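The peg (wrist column about 253) lines up with the eye bar's centre (about 253.5), and the flap hangs plumb near the tip. I'll advance over the tip.

Request:
arm_command(offset=[[0.03,0,0],[0.05,0,0],[0.05,0,0],[0.05,0,0],[0.05,0,0],[0.05,0,0],[0.04,0,0],[0.02,0,0],[0,0,0]], spin=[0,0,0,0,0,0,0,0,0], jaw=[0,0,0,0,0,0,0,0,0])

```text
clock: 8.73
position: [502.5, 67.1, 136.3]
orientation: [3.141, -0.0, 1.861]
force: [0.7, -0.3, -1.5]
grip_width: 0.487
finger_force: 61.0
```

```bash
python3 - <<'E'
from h import *
o=telemetry.get_obs(); print(o['clock'],o['position'],o['orientation'],o['force'],o['grip_width'])
C={n:cams.get_calibration(n) for n in("wrist","scene")}
w=cams.get_image("wrist"); s=cams.get_image("scene"); cv2.imwrite("pics/w4.png",w);cv2.imwrite("pics/s4.png",s)
out=np.zeros((600,800,3),np.uint8); out[:300,:400]=w[0:300,60:460]
out[300:600,:400]=cv2.resize(s[165:240,250:350],None,fx=4,fy=4,interpolation=2)
cv2.imwrite("pics/m4.png",out[:,:400])
E
```

```text
8.7333 [502.46274603  67.14581301 136.25106686] [ 3.14147983e+00 -1.64958474e-04  1.86052223e+00] [ 0.67753304 -0.25133543 -1.54221742] 0.48701114124417466
```

View pics/m4.png

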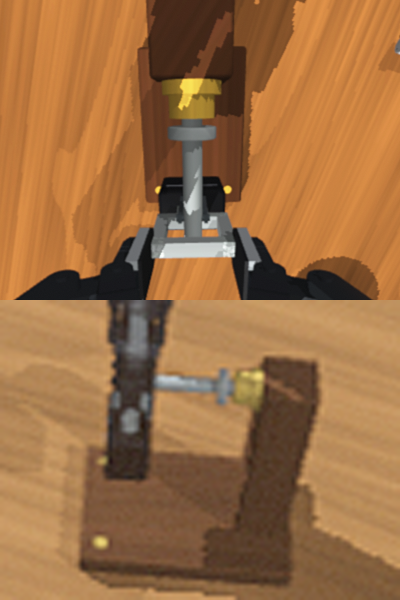

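The peg is through the eye, with the tip just inside it and the flap just ahead. I'll push on slowly to lift the flap.

Request:
arm_command(offset=[[0.025,0,0],[0.025,0,0],[0.025,0,0],[0.025,0,0],[0.025,0,0],[0.025,0,0],[0.025,0,0],[0.025,0,0],[0.025,0,0],[0.025,0,0]], spin=[0,0,0,0,0,0,0,0,0,0], jaw=[0,0,0,0,0,0,0,0,0,0])

```text
clock: 9.67
position: [494.0, 95.6, 136.2]
orientation: [3.142, -0.0, 1.86]
force: [0.7, 0.4, -2.2]
grip_width: 0.486
finger_force: 61.0
```

Request:
arm_command(offset=[[0,0,0.005],[0,0,0.005],[0,0,0.005],[0,0,0.005],[0,0,0]], spin=[0,0,0,0,0], jaw=[0,0,0,0,0])

```text
clock: 10.08
position: [494.0, 95.2, 133.6]
orientation: [-3.141, -0.0, 1.86]
force: [0.2, 0.7, -1.7]
grip_width: 0.483
finger_force: 61.0
```

Request:
arm_command(offset=[[0,0,0.004],[0,0,0.004],[0,0,0]], spin=[0,0,0], jaw=[0,0,0])

```text
clock: 10.33
position: [494.2, 95.3, 133.1]
orientation: [3.141, 0.0, 1.86]
force: [-1.7, 0.7, 2.5]
grip_width: 0.485
finger_force: 61.4
```

Request:
arm_command(offset=[[0.015,0,-0.002],[0.015,0,0],[0.015,0,0],[0.015,0,0],[0.015,0,0],[0.015,0,0],[0.01,0,0],[0,0,0]], spin=[0,0,0,0,0,0,0,0], jaw=[0,0,0,0,0,0,0,0])

```text
clock: 11.0
position: [490.6, 107.1, 133.1]
orientation: [3.141, -0.0, 1.86]
force: [1.0, 0.3, 2.0]
grip_width: 0.486
finger_force: 61.2
```

Request:
arm_command(offset=[[0.008,0,0],[0.008,0,0],[0.008,0,0],[0,0,0]], spin=[0,0,0,0], jaw=[0,0,0,0])

```text
clock: 11.33
position: [489.8, 109.7, 133.1]
orientation: [3.141, -0.0, 1.86]
force: [-0.2, 0.0, 1.7]
grip_width: 0.483
finger_force: 61.3
```

Request:
arm_command(offset=[[0.008,0,0],[0.008,0,0],[0.008,0,0],[0,0,0],[0,0,0]], spin=[0,0,0,0,0], jaw=[0,0,0,0,0])

```text
clock: 11.75
position: [489.0, 112.4, 133.1]
orientation: [3.142, -0.0, 1.86]
force: [0.9, -0.5, 2.3]
grip_width: 0.486
finger_force: 61.3
```

Request:
arm_command(offset=[[0.008,0,0],[0,0,0]], spin=[0,0], jaw=[0,0])

```text
clock: 11.92
position: [488.7, 113.4, 133.1]
orientation: [3.141, -0.0, 1.86]
force: [0.0, -2.1, 1.8]
grip_width: 0.487
finger_force: 61.3
```

Request:
arm_command(offset=[[0.008,0,0],[0,0,0]], spin=[0,0], jaw=[0,0])

```text
clock: 12.08
position: [488.4, 114.3, 133.1]
orientation: [3.142, -0.0, 1.86]
force: [0.1, -0.8, 2.1]
grip_width: 0.488
finger_force: 61.3
```

Request:
arm_command(offset=[[0.008,0,0],[0,0,0],[0,0,0]], spin=[0,0,0], jaw=[0,0,0])

```text
clock: 12.33
position: [488.1, 115.1, 133.1]
orientation: [-3.142, -0.0, 1.86]
force: [0.6, -1.7, 2.1]
grip_width: 0.483
finger_force: 61.3
```

Request:
arm_command(offset=[[0.008,0,0],[0,0,0],[0,0,0]], spin=[0,0,0], jaw=[0,0,0])

```text
clock: 12.58
position: [487.9, 115.9, 133.0]
orientation: [-3.142, 0.0, 1.86]
force: [0.8, -4.4, 2.6]
grip_width: 0.484
finger_force: 61.3
```

```bash
python3 - <<'E'
from h import *
w=cams.get_image("wrist"); s=cams.get_image("scene"); cv2.imwrite("pics/w5.png",w);cv2.imwrite("pics/s5.png",s)
out=np.zeros((600,800,3),np.uint8); out[:600,:400]=cv2.resize(w[120:300,195:315],None,fx=3.33,fy=3.33,interpolation=2)[:600,:400]
out[:300,400:800]=cv2.resize(s[165:240,250:350],None,fx=4,fy=4,interpolation=2)
cv2.imwrite("pics/m5.png",out)
E
```

```text
Traceback (most recent call last):
ValueError: could not broadcast input array from shape (599,400,3) into shape (600,400,3)
```

```bash
python3 - <<'E'
from h import *
w=cv2.imread("pics/w5.png"); s=cv2.imread("pics/s5.png")
out=np.zeros((600,800,3),np.uint8); out[:,:400]=cv2.resize(w[120:300,195:315],(400,600),interpolation=2)
out[:300,400:800]=cv2.resize(s[165:240,250:350],None,fx=4,fy=4,interpolation=2)
cv2.imwrite("pics/m5.png",out)
E
```

```text
(no output)
```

View pics/m5.png

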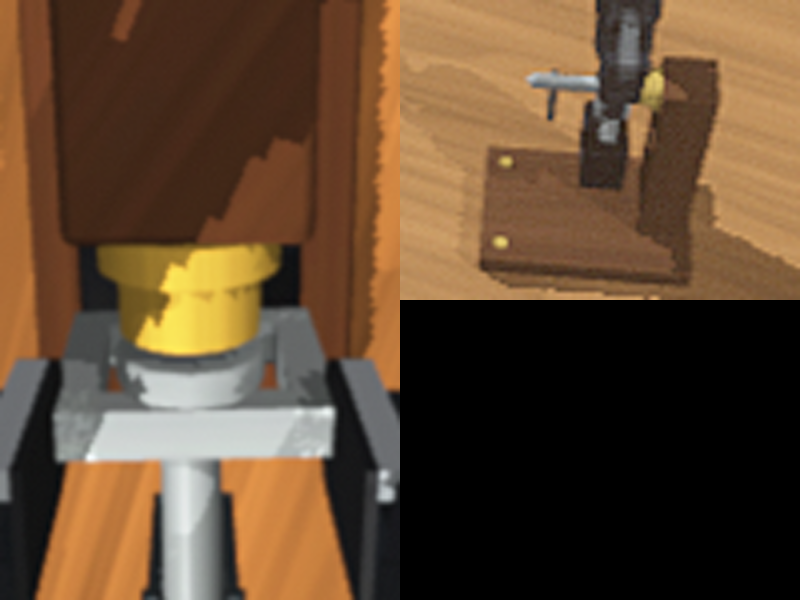

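The flap hangs plumb again outside the eye (scene crop near (551,105)), and the eye is against the collar. I'll draw back towards the flap.

Request:
arm_command(offset=[[-0.01,0,-0.003],[-0.03,0,0],[-0.03,0,0],[-0.03,0,0],[-0.03,0,0],[-0.03,0,0],[-0.03,0,0],[-0.02,0,0],[-0.01,0,0],[-0.01,0,0],[-0.01,0,0],[0,0,0]], spin=[0,0,0,0,0,0,0,0,0,0,0,0], jaw=[0,0,0,0,0,0,0,0,0,0,0,0])

```text
clock: 13.68
position: [496.2, 88.3, 133.4]
orientation: [3.142, -0.0, 1.86]
force: [0.2, 0.7, -1.1]
grip_width: 0.486
finger_force: 61.0
```

Request:
arm_command(offset=[[-0.008,0,0],[-0.008,0,0],[0,0,0],[0,0,0]], spin=[0,0,0,0], jaw=[0,0,0,0])

```text
clock: 14.02
position: [496.7, 86.6, 133.4]
orientation: [3.142, -0.0, 1.86]
force: [-0.6, -0.2, -1.8]
grip_width: 0.488
finger_force: 61.0
```

Request:
arm_command(offset=[[-0.008,0,0],[0,0,0],[0,0,0]], spin=[0,0,0], jaw=[0,0,0])

```text
clock: 14.27
position: [496.9, 85.6, 133.4]
orientation: [3.142, -0.0, 1.86]
force: [0.2, 0.2, -0.8]
grip_width: 0.485
finger_force: 61.0
```

Request:
arm_command(offset=[[-0.008,0,0],[0,0,0],[0,0,0]], spin=[0,0,0], jaw=[0,0,0])

```text
clock: 14.52
position: [497.2, 84.7, 133.4]
orientation: [-3.142, -0.0, 1.86]
force: [-0.4, -0.1, -1.2]
grip_width: 0.484
finger_force: 61.0
```

Request:
arm_command(offset=[[-0.008,0,0],[0,0,0],[0,0,0]], spin=[0,0,0], jaw=[0,0,0])

```text
clock: 14.77
position: [497.5, 83.9, 133.5]
orientation: [3.142, -0.0, 1.86]
force: [-0.4, 1.2, -0.6]
grip_width: 0.487
finger_force: 61.0
```

Request:
arm_command(offset=[[-0.008,0,0],[0,0,0],[0,0,0]], spin=[0,0,0], jaw=[0,0,0])

```text
clock: 15.02
position: [497.8, 83.0, 133.5]
orientation: [3.141, -0.0, 1.86]
force: [-0.5, 1.7, -0.1]
grip_width: 0.489
finger_force: 61.1
```

```bash
python3 - <<'E'
from h import *
f=[];import time
for i in range(1):
    o=telemetry.get_obs(); print(o['clock'],o['position'],o['force'],o['ft_torque'])
E
```

```text
15.0167 [497.75719815  82.96041336 133.47423836] [-0.53211574  1.68105047 -0.10413482] [0.35495947 0.15792962 0.03218015]
```

Request:
arm_command(offset=[[-0.008,0,0],[0,0,0],[0,0,0]], spin=[0,0,0], jaw=[0,0,0])

```text
clock: 15.27
position: [498.0, 82.1, 133.5]
orientation: [3.141, -0.0, 1.86]
force: [-0.8, 3.5, -0.0]
grip_width: 0.484
finger_force: 61.2
```

Request:
arm_command(offset=[[-0.008,0,0],[0,0,0],[0,0,0]], spin=[0,0,0], jaw=[0,0,0])

```text
clock: 15.52
position: [498.3, 81.2, 133.5]
orientation: [3.141, -0.0, 1.86]
force: [-1.7, 4.7, 1.4]
grip_width: 0.486
finger_force: 61.2
```

Request:
arm_command(offset=[[-0.008,0,0],[0,0,0],[0,0,0]], spin=[0,0,0], jaw=[0,0,0])

```text
clock: 15.77
position: [498.5, 80.3, 133.5]
orientation: [3.141, -0.001, 1.86]
force: [-1.8, 5.8, 1.4]
grip_width: 0.486
finger_force: 61.2
```

Request:
arm_command(offset=[[0,0,0],[0,0,0],[0,0,0]], spin=[0,0,0], jaw=[0,0,0])

```text
clock: 16.02
position: [498.5, 80.4, 133.5]
orientation: [3.141, -0.0, 1.86]
force: [-2.5, 5.4, 0.9]
grip_width: 0.484
finger_force: 61.2
```

Request:
arm_command(offset=[[-0.006,0,0],[0,0,0],[0,0,0],[0,0,0],[0,0,0],[0,0,0],[0,0,0],[0,0,0]], spin=[0,0,0,0,0,0,0,0], jaw=[0,0,0,0,0,0,0,0])

```text
clock: 16.68
position: [498.7, 79.8, 133.5]
orientation: [3.141, -0.001, 1.86]
force: [-2.5, 6.8, 1.5]
grip_width: 0.484
finger_force: 61.3
```

```bash
python3 - <<'E'
from h import *
o=telemetry.get_obs(); print(o['clock'],o['position'],o['force'],o['ft_torque'])
w=cams.get_image("wrist"); s=cams.get_image("scene"); cv2.imwrite("pics/w6.png",w);cv2.imwrite("pics/s6.png",s)
out=np.zeros((600,800,3),np.uint8); out[:,:400]=cv2.resize(w[120:300,195:315],(400,600),interpolation=2)
out[:300,400:800]=cv2.resize(s[165:240,250:350],None,fx=4,fy=4,interpolation=2)
cv2.imwrite("pics/m6.png",out)
E
```

```text
16.6833 [498.71734874  79.77892867 133.47503765] [-2.523793    6.81632233  1.48492491] [ 1.25449689  0.33811883 -0.023455  ]
```

View pics/m6.png

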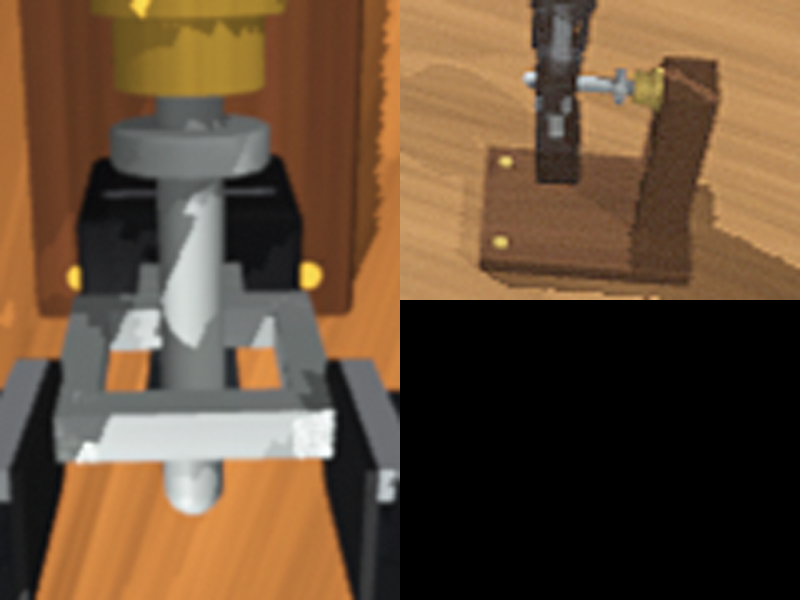

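The peg tip sticks out in front of the eye's bar and the flap holds the eye from outside. The tug read about 6–7 N for over 0.5 s. I'll ease off, set the bar on the peg and release.

Request:
arm_command(offset=[[0.01,0,0],[0.015,0,0],[0.02,0,0],[0.02,0,0],[0.02,0,0],[0.02,0,0.001],[0.015,0,0.001],[0,0,0.001],[0,0,0],[0,0,0]], spin=[0,0,0,0,0,0,0,0,0,0], jaw=[0,0,0,0,0,0,0,0,0,0])

```text
clock: 17.62
position: [494.7, 93.3, 133.2]
orientation: [3.141, -0.0, 1.86]
force: [-0.7, 1.1, 1.4]
grip_width: 0.486
finger_force: 61.2
```

Request:
arm_command(offset=[[0,0,0],[0,0,0],[0,0,0],[0,0,0],[0,0,0],[0,0,0],[0,0,0],[0,0,0],[0,0,0],[0,0,0],[0,0,0],[0,0,0]], spin=[0,0,0,0,0,0,0,0,0,0,0,0], jaw=[0.5,0.55,0.6,0.65,0.7,0.75,0.8,0.9,1,1,1,1])

```text
clock: 18.62
position: [494.7, 93.3, 133.1]
orientation: [3.142, -0.0, 1.86]
force: [-0.1, 0.1, -0.3]
grip_width: 1.002
finger_force: 0.0
```

Open, with no load on the fingers; retreating straight up and then waiting for the case to settle.

Request:
arm_command(offset=[[0,0,-0.03],[0,0,-0.06],[0,0,-0.1],[0,0,-0.1],[0,0,-0.1],[0,0,-0.1],[0,0,-0.1],[0,0,-0.1],[0,0,-0.1],[0,0,-0.1],[0,0,-0.05],[0,0,0]], spin=[0,0,0,0,0,0,0,0,0,0,0,0], jaw=[1,1,1,1,1,1,1,1,1,1,1,1])

```text
clock: 19.62
position: [495.1, 93.3, 247.4]
orientation: [3.14, 0.0, 1.86]
force: [0.2, 0.5, -0.3]
grip_width: 0.997
finger_force: 0.0
```

Request:
arm_command(offset=[[0,0,0],[0,0,0],[0,0,0],[0,0,0],[0,0,0],[0,0,0],[0,0,0],[0,0,0],[0,0,0],[0,0,0],[0,0,0],[0,0,0]], spin=[0,0,0,0,0,0,0,0,0,0,0,0], jaw=[1,1,1,1,1,1,1,1,1,1,1,1])

```text
clock: 20.62
position: [494.7, 93.2, 245.9]
orientation: [-3.142, -0.0, 1.86]
force: [-0.0, -0.0, -0.3]
grip_width: 1.0
finger_force: 0.0
```

```bash
python3 - <<'E'
from h import *
s1=cams.get_image("scene"); w=cams.get_image("wrist")
for i in range(10): s2=cams.get_image("scene")
d=cv2.absdiff(s1,s2)[165:240,250:350]; print(telemetry.get_obs()['clock'],d.max(),d.mean())
out=np.zeros((600,800,3),np.uint8); out[:300,:400]=w[0:300,60:460]
out[300:,:400]=cv2.resize(s2[165:240,250:350],None,fx=4,fy=4,interpolation=2)
cv2.imwrite("pics/m7.png",out[:,:400])
E
```

```text
21.2167 15 2.3323111111111112
```

View pics/m7.png

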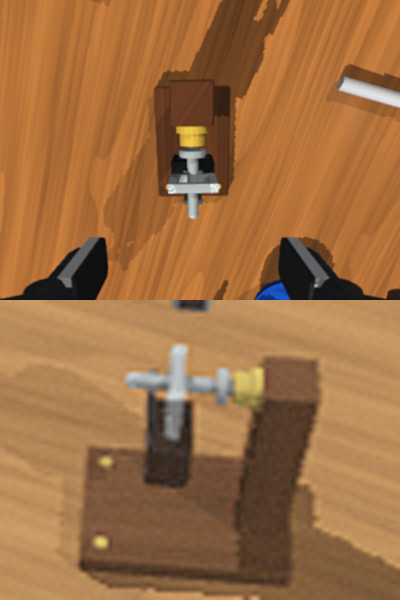

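The case hangs on the peg between flap and collar, upright, clear of the fingers and with no visible motion. I'll let it settle a little longer and hand in.

Request:
arm_command(offset=[[0,0,0],[0,0,0],[0,0,0],[0,0,0],[0,0,0],[0,0,0],[0,0,0],[0,0,0],[0,0,0],[0,0,0],[0,0,0],[0,0,0]], spin=[0,0,0,0,0,0,0,0,0,0,0,0], jaw=[1,1,1,1,1,1,1,1,1,1,1,1])

```text
clock: 22.22
position: [494.7, 93.3, 245.9]
orientation: [3.142, -0.0, 1.86]
force: [0.6, -0.6, 1.4]
grip_width: 0.999
finger_force: 0.0
```

```bash
python3 -c "
from workcell import job
print(job.sign_off())"
```

```text
the job is handed in; nothing more can be done
None
```

The job is handed in at about 22 s: the case hangs at rest on the peg between the shut flap and the collar, after a tug of about 6–7 N at the wrist for over half a second; the sign-off gave no verdict.

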